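Offer a hinge leaf up to the jamb and hold the knuckle holes in line

TASK

Two hinge leaves stand in the slotted wooden rack: lift out the one with a single knuckle in the middle, slide that knuckle into the gap between the upper and lower knuckles of the leaf on the grey jamb block, and line its hole up with theirs so that the waiting hinge pin could be pushed straight down through all three. Finish while still holding the leaf there, upright, still and free of the jamb (not resting on or leaning against it); leave the other leaf, the bottle and the loose bearing alone.

Things in the scene. Friction and masses are not known exactly. Their poses are not given: they have to be found in the camera images.
- single_leaf_mid (a point): centre of the plate of the single-knuckle steel hinge leaf (the one to use), loose, 0.25 to 0.46 kg. Plate on edge: 8 mm thick along y, 70 mm tall along z (35 mm above and below this point), x from -45 to +40 mm. x points from plate to knuckle, z up. It stands in a rack slot, lower edge 10 mm above the table; its upper 52 mm are free above the rack
- single_leaf_bore (a point): centre of the upright hole in that leaf's knuckle, 64 mm along x from the plate's centre and at the same height; knuckle 26 mm outside diameter, 26 mm tall, hole 14 mm; an 8 mm thick, 26 mm tall neck joins it to the plate
- single_leaf: the same leaf, with its origin under the plate's centre at its lower edge, axes as for single_leaf_mid
- double_leaf_mid (a point): centre of the plate of the other loose leaf: same plate, but with two knuckles, one flush with the top and one with the bottom edge (each 20 mm tall), none in the middle. It stands in the other slot and is left alone. Which slot holds which leaf varies
- rack: fixed wooden rack, 64 mm along x, 130 mm along y, 28 mm tall, origin under its centre; two slots along its x, open at the top and both ends, 10 mm wide, 18 mm deep, at y = +35 and -35 mm
- jamb_gap (a point): point on the jamb's pin axis, mid-height of the gap between its two knuckles, 100 mm above the table: where the leaf's hole centre belongs. z up along the pin axis; x points into the jamb, so the leaf comes in along +x (up to 45 degrees to either side is also free). The gap is 34 mm tall: the 26 mm tall knuckle has 4 mm to spare above and below
- jamb: fixed jamb: grey post 60 mm wide, 145 mm tall, on a steel foot 90 mm wide, 10 mm thick, x = -15 to +95 mm. Origin on the table under the pin axis, axes as jamb_gap. Its knuckles: 26 mm outside, 22 mm tall, hole 14 mm; its leaf plate is 18 mm behind the axis. A 10 mm pin, head up to 150 mm above the table, waits in the upper knuckle and does not reach into the gap
- thread_lock: loose red bottle with black cap, 35 mm diameter, 109 mm tall, origin under its centre; left alone
- bearing: loose steel ball bearing lying flat, 62 mm diameter, 16 mm tall, origin under its centre; left alone
Not all that is in view belongs to the job. Leave any black look-alike of the single_leaf alone.

How it is judged:
By the outcome, as a careful person would: the job done as asked, in the order asked, and still so for the second after the job is handed in, while the arm keeps its last pose, push and grip.
It also fails if it takes over 38 s, if anything falls off the work surface, if the arm or the gripper's body presses on something with over 40 N, if the wrist force passes 120 N, or if a joint passes its speed limit or range.

ROBOT

A 6-joint arm with a two-finger parallel gripper is mounted at the origin on a cart in front of the work surface, level with it; the furniture and walls round the work are solid. World frame = base frame: x ahead of the robot, y to its left, z up, the work surface at z = 0. Lengths are in m, angles in rad, forces in N, time in s.
With the tool pointing down it reaches from about 0.25 to 0.775 m from the base axis. Payload 4 kg.
Tool frame: the origin (TCP) lies midway between the tips of the shut fingers; the grasp point (between the pads) lies 19 mm behind it (robot.grip_depth is the distance from the TCP to the grasp point, in m); z points along the fingers, y is the direction in which the jaws open and shut (so a half turn about z gives the same grasp; the last joint's range is limited). The gripper opens to 85 mm and grips with 20 to 120 N. Pads are 22 mm wide; open, the fingers measure 114 mm over their backs; the gripper's body (76 mm by 85 mm) begins 54 mm behind the grasp point. The pads swing forward as they close: fully open they stand 13 mm farther back than shut.
Start: joints at [-1.229, 0.087, 1.371, -0, 1.684, -0.103], TCP at [0.237, -0.497, 0.231] pointing down, gripper open.
Joint ranges: [-3.1, 3.1], [-0.76, 2.03], [0.27, 2.55], [-1.08, 4.22], [0.17, 2.65], [-2.57, 2.57]. Speed limits (rad/s): [2.79, 2.79, 3.14, 3.14, 3.14, 3.14].

INTERFACE

Orientations are given as a unit quaternion [w, x, y, z].
In Python, from cell import robot gives the robot as it stands. Calls block until the motion is done:
- robot.goto(position, orientation): joint-space move of the TCP to a pose.
- robot.move_linear(position, frame=None, max_speed=0.15, until_force=None): straight line of the TCP; frame=None keeps the orientation; max_speed is the mean speed in m/s. With until_force (N) it stops when the force on the tool has changed by that much, and returns True; else False.
- robot.goto_joints(angles): joint-space move.
- robot.command_gripper(opening): finger opening in m; the grip force is fixed at half the most; returns when the fingers have stopped.
- robot.sleep(seconds).
- robot.inverse_kinematics(position, orientation): joint angles nearest the present ones, or None.
- robot.read_state(): the state.
- robot.grab_frame(name): name is "scene" or "top" or "wrist"; returns a dict with "pixels" (384x512x3 uint8, red, green, blue), "fx", "fy", "cx", "cy" (pixels), "rvec" (rotation vector, rad) and "tvec" (3), from world to camera coordinates, as OpenCV has them. Camera axes: x right, y down, z forward; pixel columns grow to the right and rows downward; lengths in m; the calibration is good to about 2 mm. A picture is of the moment at which its call begins. There is no depth.
A pose or a line that the arm cannot do raises robot.MotionError and nothing moves.
- robot.close_job(): hands the job in, once; it reports no verdict.
The state is a dict: "clock": time; "q": joint angles; "joint_velocities": joint speeds; "joint_efforts": joint torques, N m; "position": TCP position; "tool_rot": TCP orientation; "ft_force": force on the tool from outside, world axes, zero at the start; "moment": the same for the moment, N m; "finger_gap": finger opening in m.
Only numpy, scipy, OpenCV 4.12 (cv2) and the standard library are available. Lean on these libraries where they do the work, as an engineer would, in place of code of your own. Each camera call takes 0.05 s, during which the arm holds its last target. There are 200 camera calls.

## Working session

There is one attempt and no reset: what is moved stays moved. The work goes in short steps, each a Python script; the robot and the scene stay as the last script left them, time stands still between calls to the robot, and variables do not carry over. Pictures are saved under pics/ and viewed, on a budget of 10 in all, crops included, one or two more only if the job needs it, and the job is handed in when it is done.

```bash
mkdir -p pics; ls
cat > h.py <<'E'
import numpy as np, cv2
from cell import robot
def grab(n,save=None):
    f=robot.grab_frame(n)
    if save: cv2.imwrite(save,cv2.cvtColor(f['pixels'],cv2.COLOR_RGB2BGR))
    return f
def KR(f):
    K=np.array([[f['fx'],0,f['cx']],[0,f['fy'],f['cy']],[0,0,1.]])
    R=cv2.Rodrigues(np.array(f['rvec'],float))[0]; return K,R,np.array(f['tvec'],float).ravel()
def ray(f,u,v):
    K,R,t=KR(f); d=R.T@np.linalg.solve(K,[u,v,1.]); return -R.T@t,d/np.linalg.norm(d)
def onz(f,u,v,z):
    c,d=ray(f,u,v); return c+d*(z-c[2])/d[2]
def proj(f,p):
    K,R,t=KR(f); q=K@(R@np.array(p,float)+t); return q[:2]/q[2]
E
python3 - <<'E'
from h import *
a=grab('scene');b=grab('top')
import pickle;pickle.dump((a,b),open('f0.pkl','wb'))
im=np.hstack([cv2.cvtColor(x['pixels'],cv2.COLOR_RGB2BGR) for x in (a,b)])
for n,x in (('scene',a),('top',b)):
    cv2.imwrite(f'pics/{n}0.png',cv2.resize(cv2.cvtColor(x['pixels'],cv2.COLOR_RGB2BGR),(800,600),interpolation=cv2.INTER_CUBIC))
    print(n,ray(x,256,192),x['fx'])
s=robot.read_state();print(s['clock'],s['tool_rot'],s['ft_force'])
E
```

```text
pics
scene (array([0.08948701, 0.67220443, 0.89940495]), array([ 0.38945132, -0.56848666, -0.72467274])) 412.1371042132798
top (array([0.26615097, 0.02237056, 1.17271115]), array([ 0.22323397,  0.01583365, -0.97463629])) 468.93462359703454
0.1 [-9.98973813e-04  9.75369030e-01  2.20577077e-01 -1.03811174e-04] [0.16815794 0.53803346 0.22547532]
```

View pics/scene0.png

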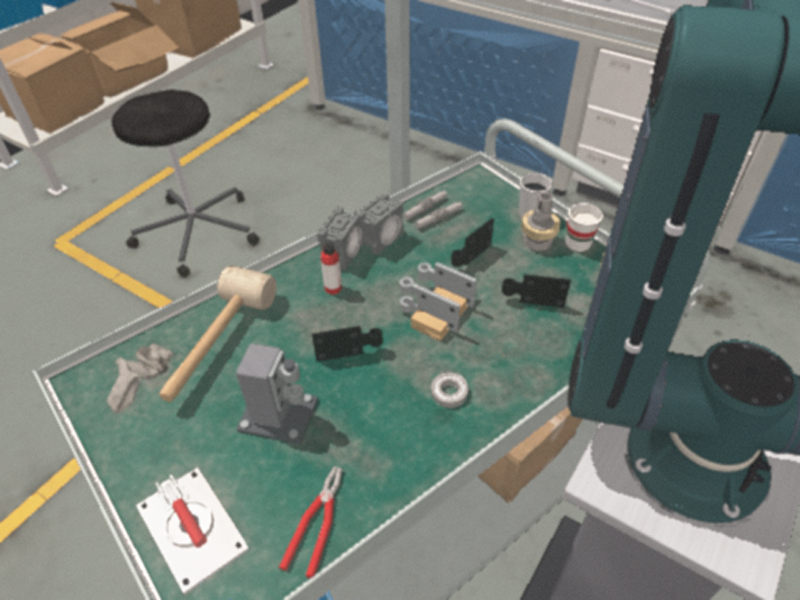

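View pics/top0.png

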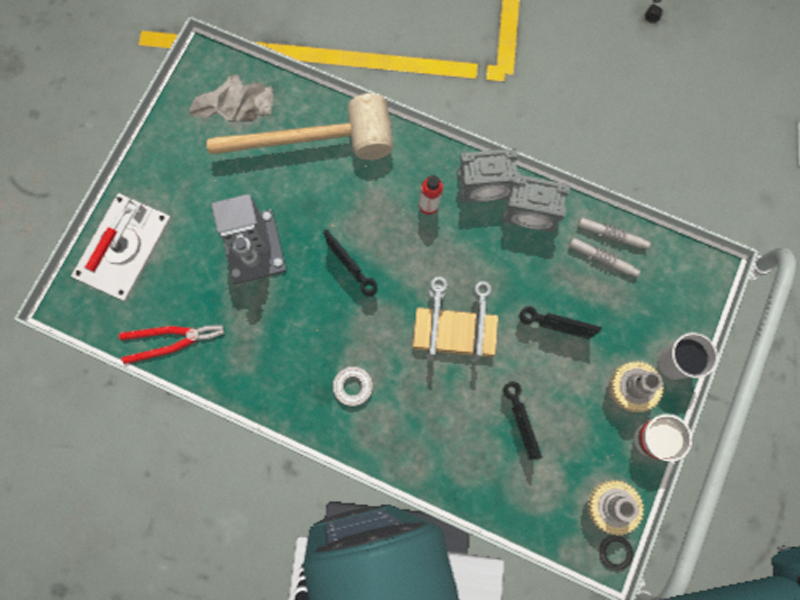

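Scene view: the rack is at about (440,315), with a near leaf (knuckles around (405,283) and (405,300)) and a far leaf (knuckle around (424,268)). The jamb is at (275,390). Top view: knuckle rings at (438,285) and (483,289), jamb pin at (243,243). 

Candidates for the single leaf are the two steel leaves in the rack, top-view (435,315) and (481,318). The black look-alikes at (350,262), (560,323) and (521,420) are excluded. Next is a close crop to choose.

Run:
```python
from h import *
import pickle
a,b=pickle.load(open('f0.pkl','rb'))
A=cv2.cvtColor(a['pixels'],cv2.COLOR_RGB2BGR);B=cv2.cvtColor(b['pixels'],cv2.COLOR_RGB2BGR)
c1=cv2.resize(A[160:224,250:314],(400,400),interpolation=cv2.INTER_CUBIC)
c2=cv2.resize(B[170:240,258:328],(400,400),interpolation=cv2.INTER_CUBIC)
c3=cv2.resize(A[215:285,145:215],(400,400),interpolation=cv2.INTER_CUBIC)[:200*2]
c4=cv2.resize(B[115:185,125:195],(400,400),interpolation=cv2.INTER_CUBIC)
cv2.imwrite('pics/crop.png',cv2.resize(np.vstack([np.hstack([c1,c2]),np.hstack([c3,c4])]),(600,600),interpolation=cv2.INTER_AREA))
s=.64
for n,u,v,z in (('kA',438,285,.08),('kB',483,289,.08),('pA',435,350,.08),('pB',480,352,.08),('pin',243,243,.15),('bearing',353,387,.016)):
    print(n,onz(b,u*s,v*s,z).round(3))
```

```text
kA [ 0.546 -0.015  0.08 ]
kB [ 0.548 -0.085  0.08 ]
pA [ 0.445 -0.021  0.08 ]
pB [ 0.45  -0.088  0.08 ]
pin [0.56  0.276 0.15 ]
bearing [0.383 0.1   0.016]
```

View pics/crop.png

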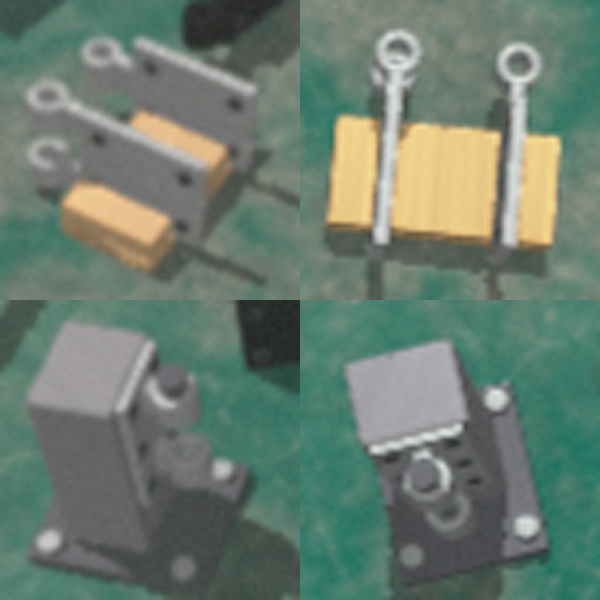

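The far leaf, on the right in the top view, has one mid knuckle, ring at top (483,289). The near one shows two. So the target is at y≈-0.087. I'm moving above it for a wrist look.

```bash
cat >> h.py <<'E'
def Q(th): return [0,np.cos(th/2),np.sin(th/2),0]
E
python3 - <<'E'
from h import *
import pickle
th=np.deg2rad(3)
for t in (th,th+np.pi,th-np.pi): print(t,robot.inverse_kinematics([.485,-.087,.2],Q(t)))
robot.command_gripper(0.045)
robot.goto([.485,-.087,.20],Q(th))
f=grab('wrist');pickle.dump(f,open('w1.pkl','wb'))
cv2.imwrite('pics/w1.png',cv2.resize(cv2.cvtColor(f['pixels'],cv2.COLOR_RGB2BGR),(800,600),interpolation=cv2.INTER_CUBIC))
s=robot.read_state();print(s['clock'],s['q'],s['finger_gap'],ray(f,256,192))
E
```

```text
0.05235987755982989 [-2.92615421e-01 -3.24831070e-02  1.55520070e+00 -4.44089210e-16
  1.61887506e+00  1.22582103e+00]
3.193952531149623 [-2.92615421e-01 -3.24831070e-02  1.55520070e+00 -4.44089210e-16
  1.61887506e+00 -1.91577163e+00]
-3.0892327760299634 [-2.92615421e-01 -3.24831070e-02  1.55520070e+00 -4.44089210e-16
  1.61887506e+00 -1.91577163e+00]
2.375 [-2.94063348e-01 -3.22846925e-02  1.55487172e+00 -2.92232337e-04
  1.61883811e+00  1.22558480e+00] 0.045141659954611474 (array([ 0.56652789, -0.0834571 ,  0.34194249]), array([-0.31844801, -0.01376855, -0.94784033]))
```

View pics/w1.png

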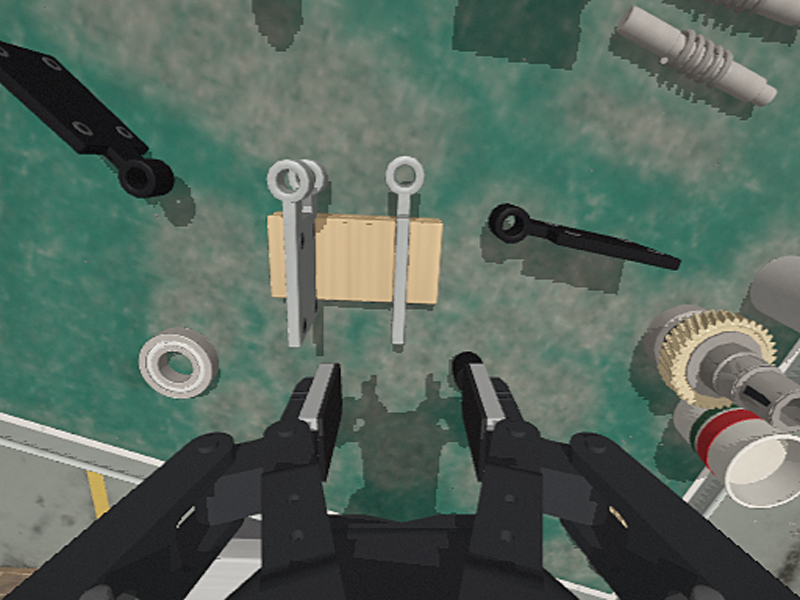

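The wrist view shows the single-knuckle leaf from the knuckle ring at (405,175) to the plate end at (398,344). The two-knuckle leaf is at left, x≈290. Next I refine these points, check them against the known sizes, and grasp.

Run:
```python
from h import *
import pickle
f=pickle.load(open('w1.pkl','rb'));im=f['pixels'].astype(int);s=.64
m=((im.max(2)-im.min(2)<22)&(im.mean(2)>140)).astype(np.uint8)
m[:, :243]=0;m[:,284:]=0;m[:95]=0;m[225:]=0
n,l,st,ce=cv2.connectedComponentsWithStats(m)
i=l[int(280*s),int(401*s)];print(st[i]);M=l==i
rows=np.arange(145,215);cs=[np.nonzero(M[r])[0] for r in rows]
p=[onz(f,c.mean(),r,.08) for r,c in zip(rows,cs) if 2<len(c)<12];p=np.array(p)
k=np.polyfit(p[:,0],p[:,1],1);print('yaw deg',np.degrees(np.arctan(k[0])),np.std(p[:,1]-np.polyval(k,p[:,0])))
print('width',np.mean([len(c) for c in cs]))
yend=st[i][1]+st[i][3]-.5
c=np.nonzero(M[int(yend)-2])[0].mean();e=onz(f,c,yend,.08);print('end',e)
# ring
R=M.copy();R[130:]=0
ct,h=cv2.findContours((M*255).astype(np.uint8),cv2.RETR_CCOMP,cv2.CHAIN_APPROX_NONE)
for q,hh in zip(ct,h[0]):
    if hh[3]>=0 and len(q)>10:
        (u,v),ax,_=cv2.fitEllipse(q);print('hole',u/s,v/s,ax,onz(f,u,v,.058),'dist to end (109)',np.linalg.norm((onz(f,u,v,.058)-e)[:2]))
```

```text
[251 140  11  80 583]
yaw deg 0.42366739812978177 0.00019870813392032703
width 7.271428571428571
end [ 0.44796181 -0.08671112  0.08      ]
```

Run:
```python
from h import *
import pickle
f=pickle.load(open('w1.pkl','rb'));s=.64
h=onz(f,405*s,175*s,.058);print(h)
e=np.array([.448,-.0867]);print('d',np.linalg.norm(h[:2]-e),np.degrees(np.arctan2(h[1]-e[1],h[0]-e[0])))
th=np.deg2rad(0.45); pos=[e[0]+.048,e[1]+.0004]
robot.goto(pos+[.12],Q(th))
print(robot.move_linear(pos+[.039],max_speed=.12,until_force=15))
print(robot.read_state()['ft_force'],robot.read_state()['position'])
robot.command_gripper(0.0)
st=robot.read_state();print(st['finger_gap'],st['ft_force'],st['clock'])
robot.move_linear(pos+[.16],max_speed=.12)
st=robot.read_state();print(st['finger_gap'],st['ft_force'],st['moment'],st['clock'],st['position'])
f=grab('wrist');pickle.dump(f,open('w2.pkl','wb'))
cv2.imwrite('pics/w2.png',cv2.cvtColor(f['pixels'],cv2.COLOR_RGB2BGR))
```

```text
[ 0.55589066 -0.08648831  0.058     ]
d 0.10789086763848439 0.11241752442252295
False
[ 0.04911784 -0.46389976  0.85729   ] [ 0.49701449 -0.08660791  0.04031573]
0.00724751958464995 [-0.12442459 -0.18907977  3.38489525] 4.0333
0.007252368609847143 [ 0.0305121   0.86357242 -3.92181392] [-0.01282011  0.04778842  0.04721255] 5.1917 [ 0.49523792 -0.08606171  0.15863196]
```

View pics/w2.png

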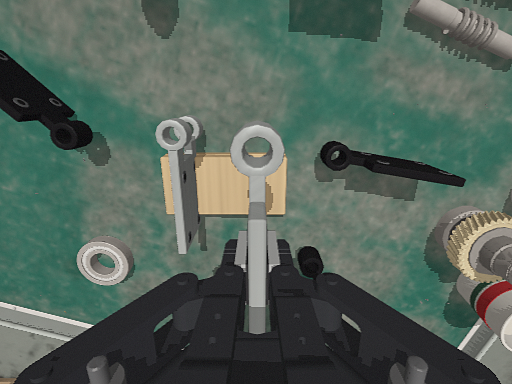

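The leaf is held (gap 7.25 mm, load about 4 N), with its knuckle ring at (257,149) in the wrist view. Now I carry it high beside the jamb and measure the jamb with the same camera.

Run:
```python
from h import *
import pickle
th=np.deg2rad(14);ex=np.array([np.cos(th),np.sin(th)]);ey=np.array([-ex[1],ex[0]])
pin=np.array([.56,.276]); p=pin-.03*ex-.065*ey
robot.move_linear([.49,-.08,.27],max_speed=.2)
robot.goto([*p,.27],Q(th))
robot.sleep(.3)
f=grab('wrist');t=grab('top');pickle.dump((f,t,robot.read_state()),open('w3.pkl','wb'))
cv2.imwrite('pics/w3.png',cv2.resize(cv2.cvtColor(f['pixels'],cv2.COLOR_RGB2BGR),(800,600),interpolation=cv2.INTER_CUBIC))
st=robot.read_state();print(st['position'],st['tool_rot'],st['clock'],st['finger_gap'])
```

```text
[0.54676537 0.20497281 0.27020005] [1.61368719e-05 9.92616536e-01 1.21294620e-01 1.65875099e-04] 7.4583 0.007090194350214011
```

View pics/w3.png

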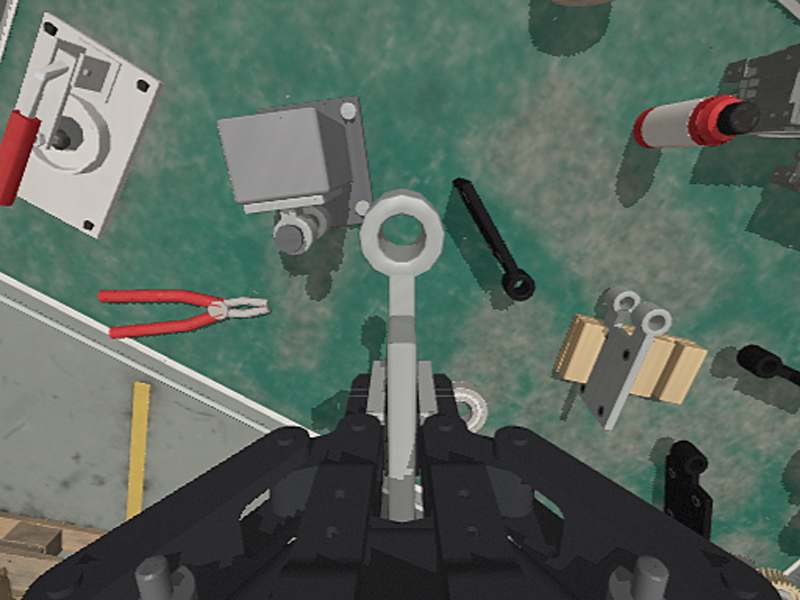

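The wrist view shows the post top with corners near (218,121), (317,106), (329,192) and (236,203). The pin head is at (290,238) and the held ring at (402,233). I'm cropping in for subpixel values.

Run:
```python
from h import *
import pickle
f,t,st=pickle.load(open('w3.pkl','rb'));s=.64
for n,u,v,z in (('c1',218,121,.145),('c2',317,106,.145),('c3',329,192,.145),('c4',236,203,.145),('pin',290,238,.15),('ringheld',402,233,st['position'][2]+.0177)):
    print(n,onz(f,u*s,v*s,z).round(4))
im=cv2.cvtColor(f['pixels'],cv2.COLOR_RGB2BGR)
a=cv2.resize(im[60:170,135:245],(600,600),interpolation=cv2.INTER_CUBIC)
cv2.imwrite('pics/c3.png',a)
```

```text
c1 [0.62   0.3324 0.145 ]
c2 [0.6418 0.2779 0.145 ]
c3 [0.596  0.2621 0.145 ]
c4 [0.5757 0.3165 0.145 ]
pin [0.5634 0.2796 0.15  ]
ringheld [0.6057 0.2187 0.2879]
```

View pics/c3.png

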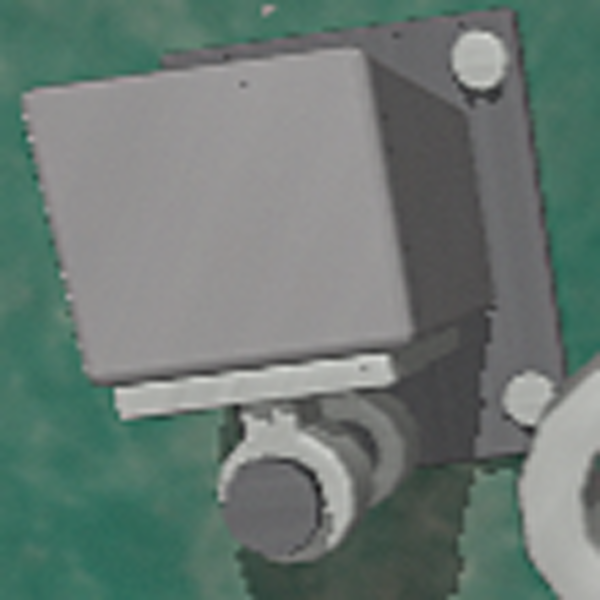

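The crop shows the pin head circle at (271,507), the upper-knuckle ring at (289,493) with radius 69, and the post-top corners at (25,92), (362,50), (412,333) and (95,380).

Run:
```python
from h import *
import pickle
f,t,st=pickle.load(open('w3.pkl','rb'))
k=600/110
W=lambda X,Y,z: onz(f,135+(X+.5)/k-.5,60+(Y+.5)/k-.5,z)
c=[W(*q,.145) for q in ((25,92),(362,50),(412,333),(95,380))]
print('sides',[np.linalg.norm(c[i]-c[(i+1)%4]).round(4) for i in range(4)])
for a,b in ((1,0),(2,3)):
    d=c[b]-c[a];print('yaw from width',np.degrees(np.arctan2(-d[0],d[1])))
for a,b in ((3,0),(2,1)):
    d=c[b]-c[a];print('yaw from depth',np.degrees(np.arctan2(d[1],d[0])))
h=W(271,507,.15);r=W(289,493,.139);print('head',h,'ring',r)
print('head dia',np.linalg.norm(W(222,507,.15)-W(320,507,.15)),'ring dia',np.linalg.norm(W(219,493,.139)-W(358,493,.139)))
ym=(c[2]+c[3])/2;print('front mid',ym,np.linalg.norm((ym-r)[:2]),np.degrees(np.arctan2(*(ym-r)[[1,0]])))
# held ring: segment & hole
im=f['pixels'].astype(int)
m=((im.max(2)-im.min(2)<22)&(im.mean(2)>150)).astype(np.uint8)
m[:,:228]=0;m[:,287:]=0;m[:115]=0;m[185:]=0
ct,_=cv2.findContours(m,cv2.RETR_EXTERNAL,cv2.CHAIN_APPROX_NONE);q=max(ct,key=cv2.contourArea);print(cv2.boundingRect(q))
zt=st['position'][2]+.0177
P=np.array([onz(f,*x[0],zt)[:2] for x in q if x[0][1]<172])
A=np.c_[2*P,np.ones(len(P))];s=np.linalg.lstsq(A,(P**2).sum(1),rcond=None)[0];print('held centre',s[:2],'dia',2*np.sqrt(s[2]+s[:2]@s[:2]))
R=np.linalg.norm(P-s[:2],axis=1);print(R.std())
T=cv2.cvtColor(t['pixels'],cv2.COLOR_RGB2BGR)
print('TCP',st['position'],'z',zt)
th=2*np.arctan2(st['tool_rot'][2],st['tool_rot'][1]);d=s[:2]-st['position'][:2]
print('bore in tool',d@[np.cos(th),np.sin(th)],d@[-np.sin(th),np.cos(th)],np.degrees(th))
for row in (200,215,240,255,270):
    g=im[row,240:275].mean(1).astype(int);print(row,g)
```

```text
sides [np.float64(0.0569), np.float64(0.0458), np.float64(0.057), np.float64(0.0474)]
yaw from width 20.382524212827658
yaw from width 22.035969256539595
yaw from depth 21.166762421283426
yaw from depth 21.218042479718182
head [0.56288922 0.28081149 0.15      ] ring [0.56361689 0.2803844  0.139     ]
head dia 0.017430273782571677 ring dia 0.02568343028465179
front mid [0.58725538 0.28924775 0.145     ] 0.025245536494874755 20.553743940136258
(228, 125, 56, 60)
held centre [0.60485809 0.21935201] dia 0.02429347195660617
0.000976965596634223
TCP [0.54676537 0.20497281 0.27020005] z 0.28790005302024985
bore in tool 0.05984584392327593 -3.2516074559336405e-05 13.933649553288596
200 [ 95 100 101  98  94  92  96 102  92 139 167 174 174 174 174 171 171 171
 171 170 170 171 171 171 163 116  84  87  87  84  83  81  80  83  82]
215 [ 58  61  61  57  58  58  55  84 103 111 119 125 124 125 123 124 125 126
 126 127 128 126 128 124 121 117  99  90  92  90  88  86  88  87  92]
240 [139 139 137 138 139 143 100  82 134 152 161 168 167 168 169 169 169 170
 171 172 171 171 172 169 162 157 108 102 134 140 139 140 138 139 138]
255 [138 139 138 138 140 150  84  16 126 151 160 169 168 168 170 169 169 171
 171 172 172 171 172 168 163 154  82   6 134 145 139 139 138 139 139]
270 [ 41  40  30  72 129 111  64  43 115 148 160 169 169 169 169 170 170 173
 171 172 173 172 173 170 162 146  84  51  51 129 128  69  32  37  40]
```

Jamb yaw is about 21.1° and the axis is at about (0.5634, 0.2805). Head, ring and front-edge sizes all agree. The bore sits about 60.2 mm ahead of the TCP. Next I go to the pre-insertion pose and check with the cameras.

```bash
cat >> h.py <<'E'
TH=np.deg2rad(21.1);EX=np.array([np.cos(TH),np.sin(TH),0]);EY=np.array([-EX[1],EX[0],0])
AX=np.array([.5634,.2805,0]);BX=.0602;ZT=.0953
def bore_err():
    s=robot.read_state();b=np.array(s['position'])+BX*EX-AX;return np.array([b@EX,b@EY,b[2]-ZT])
E
python3 - <<'E'
from h import *
import pickle
p=AX-(BX+.05)*EX
robot.goto([p[0],p[1],.25],Q(TH))
robot.move_linear([p[0],p[1],ZT],max_speed=.15)
robot.sleep(.4)
st=robot.read_state();print(bore_err(),np.degrees(2*np.arctan2(st['tool_rot'][2],st['tool_rot'][1])),st['tool_rot'],st['clock'],st['finger_gap'],st['ft_force'])
fs=[grab(n) for n in('wrist','scene','top')];pickle.dump((fs,st),open('w4.pkl','wb'))
w,s,t=[cv2.cvtColor(f['pixels'],cv2.COLOR_RGB2BGR) for f in fs]
b=proj(fs[1],[*(AX-.05*EX)[:2],.1]).astype(int);c=proj(fs[2],[*(AX-.03*EX)[:2],.1]).astype(int);print(b,c)
cr=lambda im,c,r:cv2.resize(im[max(c[1]-r,0):c[1]+r,max(c[0]-r,0):c[0]+r],(400,400),interpolation=cv2.INTER_CUBIC)
cv2.imwrite('pics/p4.png',np.vstack([np.hstack([cr(s,b,45),cr(t,c,45)]) ,cv2.resize(w[:128],(800,200))]))
E
```

```text
[-4.98465135e-02  1.58550364e-05  3.46711822e-04] 21.1054623607957 [-4.09502172e-05  9.83086721e-01  1.83140360e-01  3.25559176e-04] 9.5083 0.007354883053288687 [ 0.91999368 -0.19532607 -4.4997805 ]
[206 248] [160 172]
```

View pics/p4.png

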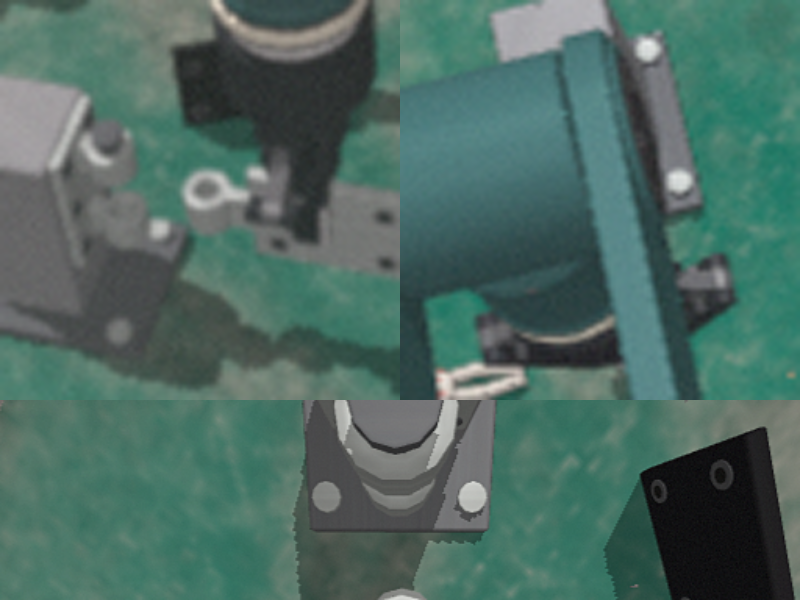

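The scene crop shows the leaf upright with its ring at (207,188) and the pin head at about (107,133). The wrist strip shows the knuckle centred at column 400 and the jamb foot at 308–490, so centre 399, which is aligned laterally. I'll check the relative projection, then insert with force monitoring.

Run:
```python
from h import *
import pickle
fs,st=pickle.load(open('w4.pkl','rb'));s=fs[1]
P=np.array(st['position'])+BX*EX
k=90/400
obs=lambda X,Y:np.array([161+(X+.5)*k-.5,203+(Y+.5)*k-.5])
print('ring top resid px',obs(207,188)-proj(s,P+[0,0,.1-ZT+.013]),'pin head resid',obs(107,131)-proj(s,[AX[0],AX[1],.15]))
print('px/mm x,y,z',[(proj(s,P+d)-proj(s,P)).round(2) for d in np.eye(3)*.001])
p=AX-BX*EX+[0,0,ZT-.0003]
hit=robot.move_linear(list(p),max_speed=.03,until_force=4)
robot.sleep(.5);e=bore_err();print(hit,e)
st=robot.read_state();print(st['ft_force'],st['moment'],st['finger_gap'],st['clock'])
fs=[grab(n) for n in('wrist','scene')];pickle.dump((fs,st),open('w5.pkl','wb'))
w,s=[cv2.cvtColor(f['pixels'],cv2.COLOR_RGB2BGR) for f in fs]
cv2.imwrite('pics/p5.png',np.hstack([cv2.resize(s[210:280,155:225],(400,400),interpolation=cv2.INTER_CUBIC),cv2.resize(w[60:210,180:330],(400,400),interpolation=cv2.INTER_CUBIC)]))
```

```text
ring top resid px [1.68057773 0.24114067] pin head resid [1.47563783 0.53359447]
px/mm x,y,z [array([-0.33, -0.19]), array([-0.26,  0.29]), array([-0.04, -0.25])]
False [ 2.92251571e-06 -3.02985290e-05 -2.79069119e-04]
[-0.19652541  0.18042498 -4.15348142] [ 0.01623146  0.00325546 -0.01053954] 0.007073386092706251 11.975
```

View pics/p5.png

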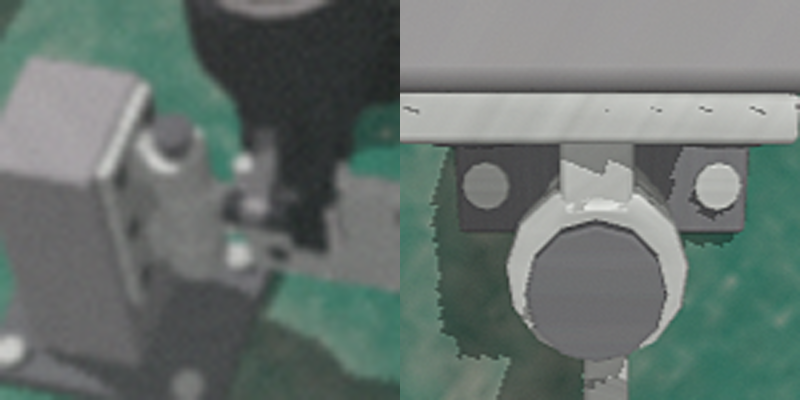

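The knuckle is in the gap with no contact (force change under 1 N). In the wrist crop the pin head is at (596,291), the upper ring spans 508–688 and the leaf neck spans 582–628. I'm comparing these close-up pixels with predictions for a fine alignment check.

Run:
```python
from h import *
import pickle
fs,st=pickle.load(open('w5.pkl','rb'));w=fs[0];k=150/400
o=lambda X,Y:(180+(X+.5)*k-.5,60+(Y+.5)*k-.5)
J=lambda p:np.array([(p-AX)@EX,(p-AX)@EY])*1e3
print('head',J(onz(w,*o(196.5,291),.15)),'ring(lat)',J(onz(w,*o(198,272),.139)))
n=onz(w,*o(205,375),.113);print('neck (lat)',J(n))
l=onz(w,*o(182,375),.113);r=onz(w,*o(228,375),.113);print('neck width',np.linalg.norm(l-r)*1e3)
print('plate front edge pts z~.139',J(onz(w,*o(5,143),.139)),J(onz(w,*o(390,143),.139)))
# held leaf bore from lift picture w2 (clean background), outer ring
f=pickle.load(open('w2.pkl','rb'));im=f['pixels'].astype(int)
m=((im.max(2)-im.min(2)<22)&(im.mean(2)>125)).astype(np.uint8);m[:118]=0;m[172:]=0;m[:,:225]=0;m[:,290:]=0
n_,L,S,_=cv2.connectedComponentsWithStats(m);i=1+S[1:,4].argmax();print(S[i])
tcp=np.array([.4952,-.0861,.1586]);z=tcp[2]+.0177
ct,h=cv2.findContours((L==i).astype(np.uint8),cv2.RETR_CCOMP,cv2.CHAIN_APPROX_NONE)
for q,hh in zip(ct,h[0]):
    if len(q)<40: continue
    P=np.array([onz(f,*x[0],z)[:2] for x in q if x[0][1]<166])
    s=np.linalg.lstsq(np.c_[2*P,np.ones(len(P))],(P**2).sum(1),rcond=None)[0]
    print('hole' if hh[3]>=0 else 'outer',s[:2]-tcp[:2],'dia',2*np.sqrt(s[2]+s[:2]@s[:2]),np.std(np.linalg.norm(P-s[:2],axis=1)))
```

```text
head [0.18919694 0.77072485] ring(lat) [0.18048065 0.69961823]
neck (lat) [-24.52140544  -0.23133316]
neck width 8.369355355816085
plate front edge pts z~.139 [17.22117066 25.71498705] [ 17.23376873 -24.2855819 ]
[ 230  121   54   51 1451]
outer [0.06016289 0.00056423] dia 0.02413121329698785 0.00046828598129730045
hole [0.06001428 0.00049318] dia 0.013943360480730912 0.0008004237726723773
```

The bore offset is confirmed at 60.1 mm. Head and ring put the jamb axis about 0.7 mm to +y of the leaf, and the neck reads −0.2 mm. I'll shift by 0.85 mm, recheck and hand in.

Run:
```python
from h import *
import pickle
p=AX-BX*EX+.00085*EY+[0,0,ZT-.0002]
print(robot.move_linear(list(p),max_speed=.02,until_force=4));robot.sleep(.8)
st=robot.read_state();print(bore_err(),st['ft_force'],st['moment'],st['finger_gap'],np.abs(st['joint_velocities']).max(),st['clock'])
f=grab('wrist');w=cv2.cvtColor(f['pixels'],cv2.COLOR_RGB2BGR);pickle.dump(f,open('w6.pkl','wb'))
s=cv2.cvtColor(grab('scene')['pixels'],cv2.COLOR_RGB2BGR)
cv2.imwrite('pics/p6.png',np.hstack([cv2.resize(s[210:280,155:225],(400,400),interpolation=cv2.INTER_CUBIC),cv2.resize(w[60:210,180:330],(400,400),interpolation=cv2.INTER_CUBIC)]))
```

```text
False
[ 1.21790218e-06  8.52018987e-04 -2.00364976e-04] [-0.40953101  0.34965703 -4.04548009] [0.00204927 0.05047319 0.01123308] 0.007315235771800639 0.00153893673177955 13.125
```

View pics/p6.png

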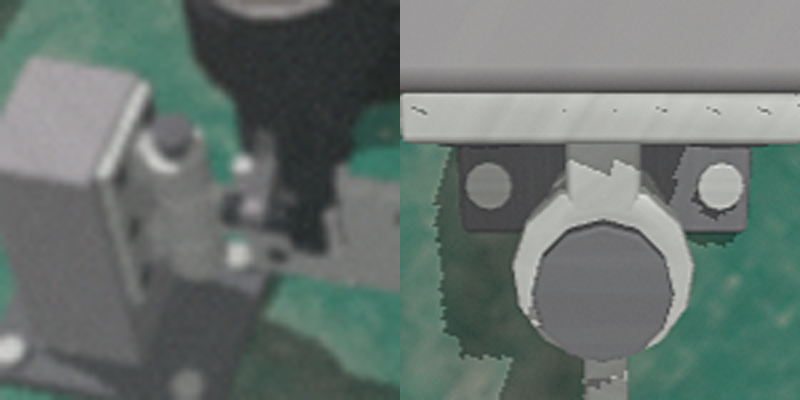

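The pin head (centre column 602), upper ring (603) and leaf neck (605) now line up. The force is unchanged from free hanging, so I'm handing in.

```bash
python3 -c "
from h import *
robot.close_job()"
```

```text
the job is handed in; nothing more can be done
```

I lifted the single-knuckle leaf out of the far (−y) rack slot and slid its knuckle along the jamb's +x into the gap. I then moved it 0.85 mm sideways to centre it, and handed in at about 13 s with the leaf still held there. The hand-in reports no verdict.

**Last checks:**
- **Contact:** the wrist force was about 4 N, which is just the leaf's weight, and neither insertion move met contact. The arm was still and the grip steady at 7.3 mm.
- **Sideways alignment:** in the last wrist view the pin head, upper knuckle and leaf neck centre on columns 602, 603 and 605, which is within about 0.3 mm.
- **Alignment along the approach:** I estimate within about 1 mm. The pin head and the jamb plate edge disagreed by about 1 mm there.
- **Height:** taken from the grasp height. The scene camera suggested the leaf could be about 1 mm off, within the 4 mm to spare.

**Readings that disagreed:**
- The post top measured 57 mm wide against the 60 mm given, possibly because of rounded edges.
- The held knuckle measured 24 mm across against 26 mm, probably because the colour mask clipped it. Its hole measured 13.9 mm against 14 mm.
- The bore itself could not be seen once it was in the gap, so the final alignment rests on the neck and the measured bore offset.

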